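Wind a gauge on the worm-driven rotary table round to its stop and clamp it

TASK

The pressure gauge on the upright rotary table has to go on one 30-degree division to its next test position: loosen the table's clamp lever, wind the worm crank clockwise (seen from above), about three turns, until the dog on the faceplate bears firmly against the stop screw, then let go of the crank and tighten the clamp lever again. The worm multiplies your force, so stop as soon as the crank goes stiff (about 8 to 15 N at the grip; 25 N bends the stop), and do not touch the faceplate or gauge or disturb the other things on the bench.

Things in the scene. Friction and masses are not known exactly. Their poses are not given: they have to be found in the camera images.
- stand: Upright worm-driven rotary table: grey cast box 72 mm deep (x), 170 wide (y), its top 190 mm above the bench, on a foot 150 x 215 x 22 mm. Fixed to the bench. Origin: on the bench under the centre of the faceplate's back. Its +x axis is the faceplate's axis and points out of the gauge's dial (away from the robot, turned up to 0.3 rad), z up. Seen from the robot the crank is on the left (+y) and the clamp lever on the right (-y).
- faceplate: Steel faceplate, diameter 150, 26 thick, scale marks on its rim (long ones every 30 degrees), with a pressure gauge (diameter 100) on it. Origin: on the horizontal rotary axis, 110 mm above the bench; +x out of the dial. The worm is 36 to 1: one clockwise turn of the crank turns it 10 degrees and carries its top toward the stand's -y side. It cannot be pushed round by hand. Do not touch it or the gauge.
- dog (a point): Middle of the outer face of the stop dog, a dark steel block on the faceplate's rim (16 mm along the rotary axis, 14 along the rim, 14 high); this point is 89 mm from the rotary axis. The dog starts about 30 degrees from the top, on the crank's side, and comes up to the top, to the stop.
- stop: Stop block, dark steel, 52 x 16 x 20 mm, bolted on top of the casting and reaching out over the rim at its top, with a level setting screw 9 mm thick that stands out of it toward the dog. Origin: the same as the stand's (on the bench). The screw stands out 5 to 13 mm; it is set anew each time and is not measured, so the crank needs from 2.6 to 3.4 turns, and where the dog meets the screw must be felt.
- stop_face (a point): Point on the stop block's face toward the dog where the setting screw comes out, 83.5 mm from the rotary axis. The dog's middle is 7 mm plus the screw's 5 to 13 mm away from this face (measured 82 mm from the rotary axis) when it bears.
- crank_centre (a point): Centre of the worm handwheel (black, three spokes, 110 mm over its rim, rim 14 mm thick), on its vertical axis, 233 mm above the bench at the middle of the rim. It turns in a horizontal plane; winding it takes about 2 to 4 N along the circle at the grip, more with the clamp still tight. When the dog meets the screw this force climbs steadily, by about 0.8 N for every further mm at the grip (some 6 N in 0.2 rad). It stays where it is left.
- grip (a point): Centre (half-way up) of the crank's revolving grip: an upright black sleeve, diameter 20, 60 tall, free to spin on its pin, 48 mm out from the handwheel's axis, its centre 277 mm above the bench (foot 247, top 307). Held, it can be carried round the circle without turning the gripper.
- clamp (a joint): Angle of the clamp lever about its vertical axis: 0 to 0.05 is tight, 1.3 is fully loose. It grows counter-clockwise seen from above. The brake begins to bite below 0.35; the lever stays where it is left, moves with about 4 N at the ball while loose and 7 N while the brake bites, and meets a firm end at 0 and at 1.3.
- clamp_ball (a point): Centre of the clamp lever's black ball, diameter 24, 230 mm above the bench and 72 mm out from the lever's axis. The casting's top is 40 mm below it. At 0 the lever points nearly straight to the robot side (stand's -x); loosened it points to the stand's -y side.
- clamp_pivot (a point): Point on the clamp lever's vertical axis at the height of the ball.
- spanner_a: Open-ended spanner 190 mm long lying on the bench near the stand; leave it.
- spanner_b: Open-ended spanner 150 mm long lying beyond the stand; leave it.
- gauge_lying: Pressure gauge, diameter 100, 42 high, lying face up on the right; leave it.
- gauge_small: Pressure gauge, diameter 62, 30 high, lying face up on the left; leave it.
- adaptor: Brass hexagon adaptor, 36 mm tall, standing beyond the stand; leave it.
- ring_weight: Black ring weight, diameter 100, 14 high, lying beyond the stand; leave it.
- ring_small: Black ring weight, diameter 68, 14 high, lying on the right; leave it.

How it is judged:
By the outcome, as a careful person would: the job done as asked, in the order asked, and still so for the second after the job is handed in, with the robot touching nothing.
It also fails if it takes over 72 s, if anything falls off the work surface, if the arm or the gripper's body presses on something with over 40 N, if the wrist force passes 120 N, or if a joint passes its speed limit or range.

ROBOT

A 6-joint arm with a two-finger parallel gripper is mounted at the origin on the work surface. World frame = base frame: x ahead of the robot, y to its left, z up, the work surface at z = 0. Lengths are in m, angles in rad, forces in N, time in s.
With the tool pointing down it reaches from about 0.375 to 0.9 m from the base axis. Payload 3.1 kg.
Tool frame: the origin (TCP) lies on the front face of the gripper's body, between the roots of the fingers; the fingertips stand 73 mm ahead of it and the grasp point (between the pads) lies 54 mm ahead of it (manip.finger_overhang is the distance from the TCP to the fingertips, in m); z points along the fingers, y is the direction in which the jaws open and shut (so a half turn about z gives the same grasp; the last joint's range is limited). The gripper opens to 85 mm and grips with 20 to 120 N. Pads are 22 mm wide; open, the fingers measure 114 mm over their backs; the gripper's body (76 mm by 85 mm) begins 54 mm behind the grasp point. The pads swing forward as they close: fully open they stand 13 mm farther back than shut.
Start: joints at [-1.308, 0.527, 1.433, -0, 1.181, -0.178], TCP at [0.267, -0.565, 0.304] pointing down, gripper open.
Joint ranges: [-3.08, 3.08], [-0.75, 2.2], [0.22, 2.44], [-1.43, 4.57], [0, 2.65], [-2.85, 2.85]. Speed limits (rad/s): [2.79, 2.79, 3.14, 3.14, 3.14, 3.14].

INTERFACE

Orientations are given as a unit quaternion [x, y, z, w].
In Python, from station import manip gives the robot as it stands.
- The arm moves only by the tool apply_moves, never from a script. Its argument "increments" is a list that holds one entry, the list of rows, each a list of 4 numbers: the shift along the tool's x, y, z in m, then the turn about the tool's z in degrees. In form: [[[dx, dy, dz, spin], ...]]. A call has 1 to 5 rows; each row shifts and turns the pose as measured when the row begins, along the tool's axes as they then stand; what a row does not reach is not made up. A row lasts 1/10 s, in which the tool goes at most 50 mm and 8.59 degrees, less where a joint would pass 70% of its speed; a pose out of reach is approached as far as the arm can. A call with a gripper value outside its range is refused whole. "fingers" is the opening, from 0 (shut) to 1 (fully open), set as the call begins (left out, the last holds). The fingers move at their own pace and stop on an object; "newtons" is the grip in N (left out, the last holds). Time passes only in rows, so rows that do not move let the fingers close. It gives the time, the measured TCP pose, the force and the opening at its end, in the units of the state.
- manip.sense(): the state, without advancing time (a new reading comes with each control period).
- manip.snapshot(name): name is "side" or "top" or "wrist"; returns (picture, depth): 384x512x3 uint8, red, green, blue; 384x512 float32, m along the optical axis (not along the pixel's ray), 0 where there is no reading.
- manip.camera_model(name): a dict with "mtx" (3x3 intrinsics, pixels), "R" (3x3) and "t" (3): a world point X has camera coordinates R X + t; the wrist camera has in their place "mount" (4x4, takes a point from camera to tool coordinates, whose origin is the TCP and whose axes are the flange's). Camera axes: x right, y down, z forward; pixel columns grow to the right and rows downward; lengths in m; the calibration is good to about 2 mm. A picture is of the moment at which its call begins: read the wrist's pose just before it. camera_model takes no time and is no camera call.
- manip.sign_off(): hands the job in, once; it reports no verdict.
The state is a dict: "t": time; "q": joint angles; "qd": joint speeds; "tau": joint torques, N m; "tcp_pos": TCP position; "tool_rot": TCP orientation; "force": force on the tool from outside, world axes, zero at the start; "ft_torque": the same for the moment, N m; "finger_gap": opening from 0.0 (shut) to 1.0 (fully open).
Only numpy, scipy, OpenCV 4.12 (cv2) and the standard library are available. Lean on these libraries where they do the work, as an engineer would, in place of code of your own. Each camera call takes 0.05 s, during which the arm holds its last target.

## Working session

There is one attempt and no reset: what is moved stays moved. The work goes in short steps, Python scripts to look and compute and a tool call to move; the robot and the scene stay as the last step left them, time stands still between calls to the robot, and variables do not carry over. Pictures are saved under pics/ and viewed, and the job is handed in when it is done.

Besides the shell and the picture viewer there is one more tool, called after "Request:" as name([rows], argument=value, ...), one row to a line, values as JSON. apply_moves: Moves the arm, as the interface text tells. Its arguments: {"type":"object","properties":{"increments":{"type":"array","items":{"type":"array","items":{"type":"array","items":{"type":"number"}}}},"fingers":{"type":"number"},"newtons":{"type":"number"}},"required":["increments"]}

```bash
mkdir -p pics; cat > h.py <<'E'
import numpy as np,cv2
from station import manip
def snap(n,f):
    s=manip.sense();p,d=manip.snapshot(n);cv2.imwrite(f'pics/{f}.png',p[:,:,::-1]);np.save(f'pics/{f}.npy',d);return s,p,d
def px2w(n,u,v,z,s=None):
    c=manip.camera_model(n);k=np.linalg.inv(c['mtx'])@[u,v,1]
    return c['R'].T@(k*z-c['t'])
def ray(n,u,v,h):
    c=manip.camera_model(n);k=c['R'].T@(np.linalg.inv(c['mtx'])@[u,v,1]);o=-c['R'].T@c['t']
    return o+k*(h-o[2])/k[2]
def w2px(n,X):
    c=manip.camera_model(n);p=c['mtx']@(c['R']@np.array(X)+c['t']);return p[:2]/p[2]
E
python3 - <<'E'
from h import *
for n in ['top','side']:
    snap(n,n+'0'); c=manip.camera_model(n); print(n,c['mtx'].round(1).tolist(),(-c['R'].T@c['t']).round(3),c['R'].round(2).tolist())
print(manip.sense())
E
```

```text
top [[467.1, 0.0, 253.2], [0.0, 467.1, 195.2], [0.0, 0.0, 1.0]] [ 0.363 -0.041  1.814] [[-0.01, -1.0, 0.0], [-0.99, 0.01, -0.14], [0.14, -0.0, -0.99]]
side [[357.2, 0.0, 254.0], [0.0, 357.2, 190.7], [0.0, 0.0, 1.0]] [0.722 0.767 0.684] [[-0.98, 0.18, 0.02], [0.07, 0.51, -0.85], [-0.17, -0.84, -0.52]]
{'t': 0.1, 'q': array([-1.30750208e+00,  5.28377804e-01,  1.43381404e+00,  2.88925945e-05,
        1.18143466e+00, -1.78515347e-01]), 'qd': array([ 0.00047651, -0.00254123, -0.00219918, -0.00023528, -0.00123389,
       -0.00070663]), 'tau': array([ 6.86747717e-04, -4.43304813e+01, -1.78587055e+01, -9.37783670e-05,
        3.87197564e-03, -1.37926304e-05]), 'tcp_pos': array([ 0.26711878, -0.5644578 ,  0.30301584]), 'tool_rot': array([ 9.75700296e-01,  2.19107047e-01, -2.97465588e-05, -1.01657774e-03]), 'force': array([-0.36504191, -0.18615658,  0.13632316]), 'ft_torque': array([ 0.04884046,  0.00123227, -0.01054236]), 'finger_gap': 0.9973969909614049}
```

View pics/top0.png

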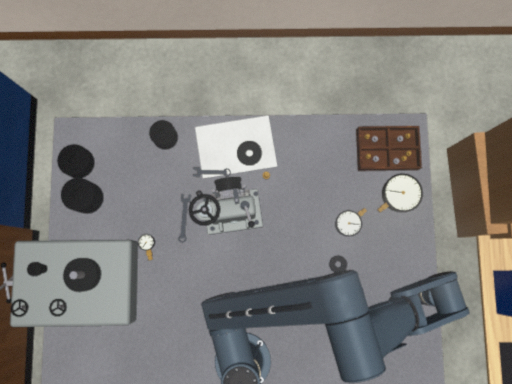

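View pics/side0.png

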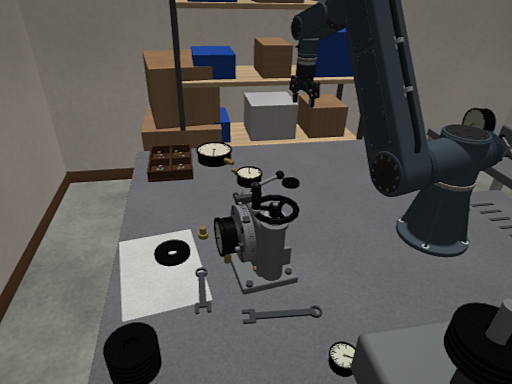

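```bash
python3 -c "
import cv2
a=cv2.imread('pics/top0.png')[40:200,140:340];cv2.imwrite('pics/topc.png',cv2.resize(a,None,fx=4,fy=3.75,interpolation=cv2.INTER_CUBIC))
a=cv2.imread('pics/side0.png')[100:290,130:380];cv2.imwrite('pics/sidec.png',cv2.resize(a,None,fx=3.2,fy=3.15,interpolation=cv2.INTER_CUBIC))"
```

```text
(no output)
```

View pics/topc.png

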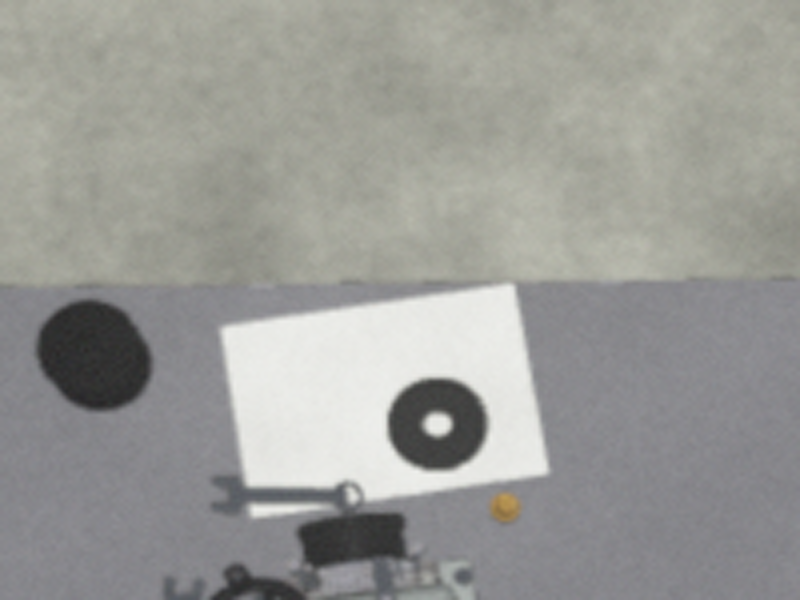

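View pics/sidec.png

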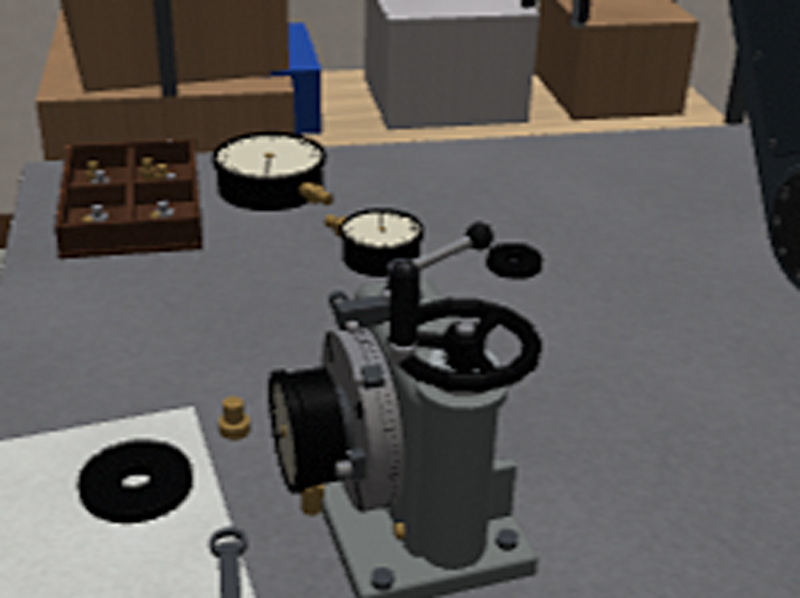

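```bash
python3 -c "
import cv2
a=cv2.imread('pics/top0.png')[160:240,170:280];cv2.imwrite('pics/topd.png',cv2.resize(a,None,fx=7,fy=7,interpolation=cv2.INTER_CUBIC))
a=cv2.imread('pics/side0.png')[160:290,200:320];cv2.imwrite('pics/sided.png',cv2.resize(a,None,fx=4.5,fy=4.5,interpolation=cv2.INTER_CUBIC))"
```

```text
(no output)
```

View pics/topd.png

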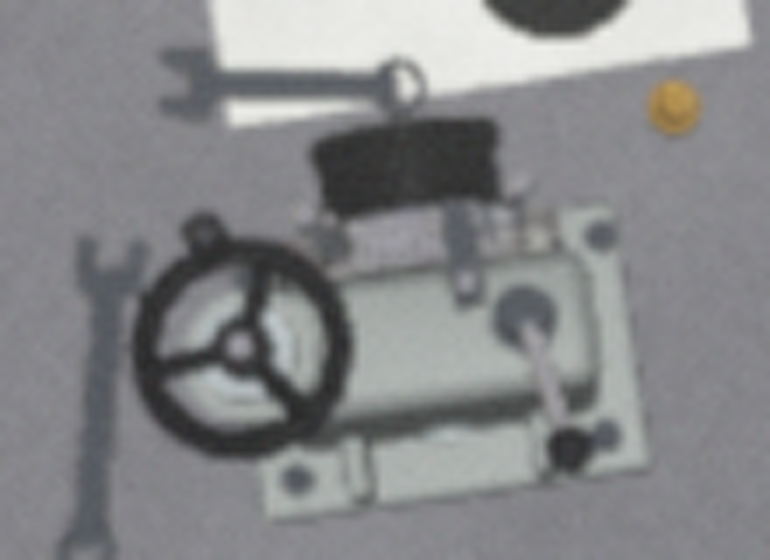

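View pics/sided.png

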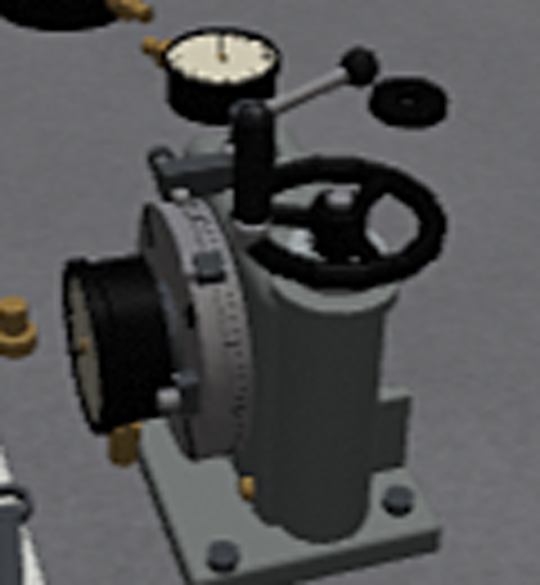

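```bash
python3 - <<'E'
from h import *
T=lambda u,v:(170+(u+.5)/7-.5,160+(v+.5)/7-.5)
S=lambda u,v:(200+(u+.5)/4.5-.5,160+(v+.5)/4.5-.5)
def tri(a,b):
    A=[];B=[]
    for n,p in(('top',a),('side',b)):
        c=manip.camera_model(n);P=c['mtx']@np.c_[c['R'],c['t']]
        for i in(0,1):
            r=p[i]*P[2]-P[i];A.append(r[:3]);B.append(-r[3])
    return np.linalg.lstsq(np.array(A),np.array(B),rcond=None)[0]
for nm,a,z in [('wheel',(240,347),.233),('ball',(570,447),.23),('griptop',(204,230),.307),('pivot',(524,315),.23),('footFL',(268,518),.022),('footFR',(650,465),.022),('footBR',(612,207),.022)]:
    print(nm,ray('top',*T(*a),z).round(4))
for nm,a,z in [('wheel',(345,222),.233),('ball',(359,66),.23),('griptop',(253,108),.305),('gripc',(254,162),.277)]:
    print(nm,ray('side',*S(*a),z).round(4))
print('tri ball',tri(T(570,447),S(359,66)),'grip',tri(T(204,230),S(253,106)),'wheel',tri(T(240,347),S(345,222)))
E
```

```text
wheel [0.5424 0.1206 0.233 ]
ball [ 0.4922 -0.0393  0.23  ]
griptop [0.589  0.1299 0.307 ]
pivot [ 0.5569 -0.0176  0.23  ]
footFL [0.4721 0.1266 0.022 ]
footFR [ 0.4988 -0.0828  0.022 ]
footBR [ 0.6422 -0.0638  0.022 ]
wheel [0.5393 0.1238 0.233 ]
ball [ 0.4911 -0.039   0.23  ]
griptop [0.5889 0.1274 0.305 ]
gripc [0.5882 0.1306 0.277 ]
tri ball [ 0.49179323 -0.03918751  0.23006077] grip [0.58912249 0.12985607 0.30745712] wheel [0.5411614  0.12114995 0.23186145]
```

Request:
apply_moves([
  [[0.034,-0.03,-0.015,0],[0.034,-0.03,-0.015,0],[0.034,-0.03,-0.015,0],[0.034,-0.03,-0.012,0],[0.034,-0.03,0,0]],
], fingers=0.5, newtons=30)

```text
t: 0.6
tcp_pos: [0.3569, -0.3555, 0.3582]
tool_rot: [0.977, 0.214, -0.0, -0.002]
force: [0.9, -0.2, -0.5]
finger_gap: 0.501
```

Request:
apply_moves([
  [[0.034,-0.03,0,0],[0.034,-0.03,0,0],[0.034,-0.03,0,0],[0.034,-0.03,0,0],[0.034,-0.03,0,0]],
])

```text
t: 1.1
tcp_pos: [0.4502, -0.1389, 0.3589]
tool_rot: [0.977, 0.213, -0.0, -0.003]
force: [1.6, -1.0, 0.8]
finger_gap: 0.497
```

Request:
apply_moves([
  [[0.027,-0.0245,0,0],[0.027,-0.0245,0,0],[0.027,-0.0245,0,0],[0,0,0,6],[0,0,0,0]],
])

```text
t: 1.6
tcp_pos: [0.4945, -0.0271, 0.3581]
tool_rot: [0.986, 0.165, -0.001, -0.004]
force: [0.2, 0.6, 0.1]
finger_gap: 0.499
```

```bash
python3 - <<'E'
from h import *
s,p,d=snap('wrist','w1');print(s['tcp_pos'],s['tool_rot'],s['force'])
c=manip.camera_model('wrist');print(c['mtx'].round(1).tolist(),c['mount'].round(3).tolist())
E
```

```text
[ 0.49445627 -0.02711993  0.35806584] [ 0.98633794  0.16467673 -0.00123834 -0.00418339] [0.18651562 0.6441619  0.14650509]
[[315.7, 0.0, 251.3], [0.0, 315.7, 188.4], [0.0, 0.0, 1.0]] [[-0.0, -0.963, -0.27, 0.067], [1.0, -0.0, -0.0, -0.001], [-0.0, -0.27, 0.963, -0.069], [0.0, 0.0, 0.0, 1.0]]
```

View pics/w1.png

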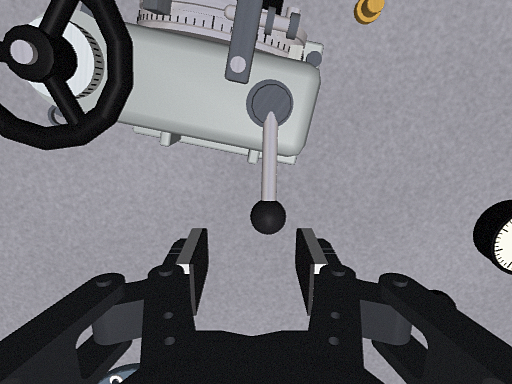

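```bash
cat >> h.py <<'E'
from scipy.spatial.transform import Rotation as Ro
def wray(s,u,v,h):
    c=manip.camera_model('wrist');M=c['mount'];k=M[:3,:3]@(np.linalg.inv(c['mtx'])@[u,v,1]);R=Ro.from_quat(s['tool_rot'])
    o=R.apply(M[:3,3])+s['tcp_pos'];k=R.apply(k);return o+k*(h-o[2])/k[2]
E
python3 - <<'E'
from h import *
s=manip.sense()
b=wray(s,268,217,.23);print(b,wray(s,269,103,.2),wray(s,269,103,.21))
R=Ro.from_quat(s['tool_rot']);print(R.as_matrix().round(3));print(R.inv().apply(b-s['tcp_pos']))
E
```

```text
[ 0.48960541 -0.03861429  0.23      ] [ 0.55885576 -0.01575657  0.2       ] [ 0.55880424 -0.01529985  0.21      ]
[[ 0.946  0.326 -0.004]
 [ 0.326 -0.945  0.008]
 [-0.001 -0.009 -1.   ]]
[-0.00805145  0.01033155  0.12798064]
```

Request:
apply_moves([
  [[-0.007,0.0105,0,0],[0,0,0.03,0],[0,0,0.03,0],[0,0,0.012,0],[0,0,0,0]],
])

```text
t: 2.15
tcp_pos: [0.4899, -0.0465, 0.2847]
tool_rot: [0.986, 0.166, -0.0, -0.003]
force: [-0.0, -0.1, 0.5]
finger_gap: 0.501
```

```bash
python3 - <<'E'
from h import *
s,p,d=snap('wrist','w2');print(s['tcp_pos'],s['tool_rot'],s['force'],s['q'].round(2))
E
```

```text
[ 0.48993644 -0.04649772  0.28471009] [ 9.86184330e-01  1.65630441e-01 -1.57860409e-04 -2.64568431e-03] [-0.00497295 -0.13849826  0.47117298] [-0.32  0.38  1.78  0.01  0.99  0.91]
```

View pics/w2.png

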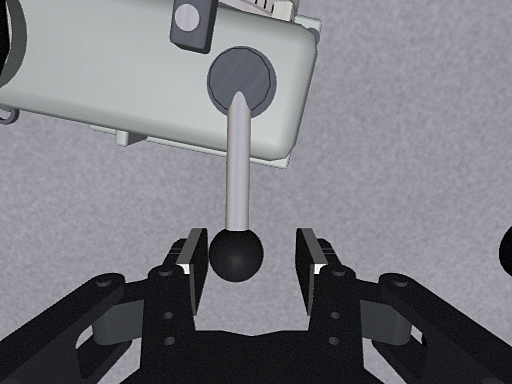

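Request:
apply_moves([
  [[0.003,-0.005,0,0],[0,0,0,0],[0.001,0.01,0,-7],[0.001,0.01,0,-7],[0.001,0.01,0,-7]],
], fingers=0.33)

```text
t: 2.7
tcp_pos: [0.5043, -0.0638, 0.2869]
tool_rot: [0.937, 0.349, -0.0, -0.007]
force: [-2.1, 3.7, -2.7]
finger_gap: 0.329
```

```bash
cat > st.py <<'E'
from h import *
P=np.array([.5585,-.016])
def lev(w=False,f=None):
    s=manip.sense()
    R=Ro.from_quat(s['tool_rot']).as_matrix();al=np.degrees(np.arctan2(R[1,0],R[0,0]));v=P-s['tcp_pos'][:2]
    print('r',np.hypot(*v).round(4),'tcp ang',np.degrees(np.arctan2(v[1],v[0])).round(1),'alpha',al.round(1),'F tool',(R.T@s['force']).round(1),s['finger_gap'],s['tcp_pos'].round(4),'qlast',s['q'][5].round(2))
E
python3 -c "
from st import *
lev()"
```

```text
r 0.0723 tcp ang 41.4 alpha 40.8 F tool [ 0.8 -4.1  2.7] 0.32935688388655254 [ 0.5043 -0.0638  0.2869] qlast 0.5
```

Request:
apply_moves([
  [[0.001,0.01,0,-7],[0.001,0.01,0,-7],[0.001,0.01,0,-7],[0.001,0.01,0,-7],[0.001,0.01,0,-7]],
])

```text
t: 3.2
tcp_pos: [0.5399, -0.0857, 0.2865]
tool_rot: [0.779, 0.627, -0.006, -0.016]
force: [-4.8, -1.6, 0.2]
finger_gap: 0.326
```

```bash
python3 -c "
from st import *
lev()"
```

```text
r 0.0722 tcp ang 75.0 alpha 77.6 F tool [-2.6 -4.3 -0. ] 0.3259519455562002 [ 0.5399 -0.0857  0.2865] qlast -0.15
```

Request:
apply_moves([
  [[0.001,0.009,0,-5],[0.001,0.009,0,-5],[0.0,0.004,0,-2],[0,0.003,0,-2]],
])

```text
t: 3.6
tcp_pos: [0.5596, -0.0888, 0.2864]
tool_rot: [0.691, 0.723, -0.012, -0.021]
force: [-3.6, 1.4, -2.0]
finger_gap: 0.33
```

```bash
python3 -c "
from st import *
lev();snap('wrist','w3')"
```

```text
r 0.0729 tcp ang 90.9 alpha 92.6 F tool [ 1.6 -3.4  2.1] 0.32989500242592673 [ 0.5596 -0.0888  0.2864] qlast -0.4
```

View pics/w3.png

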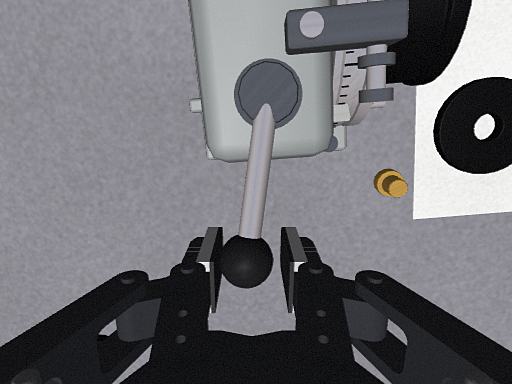

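Request:
apply_moves([
  [[0,0.005,0,-2],[0,0.005,0,-2],[0,0.005,0,-2]],
])

```text
t: 3.95
tcp_pos: [0.5689, -0.0884, 0.286]
tool_rot: [0.649, 0.76, -0.017, -0.026]
force: [-13.1, -2.2, 3.3]
finger_gap: 0.327
```

```bash
python3 -c "
from st import *
lev();s,p,d=snap('wrist','w4')
b=wray(s,246,261,.23);print(b, np.degrees(np.arctan2(*(P-b[:2])[::-1])))"
```

```text
r 0.0732 tcp ang 98.2 alpha 99.0 F tool [ -0.1 -13.5  -2.5] 0.32696846314221434 [ 0.5689 -0.0884  0.286 ] qlast -0.49
[ 0.56155664 -0.08810091  0.23      ] 92.42753973152017
```

View pics/w4.png

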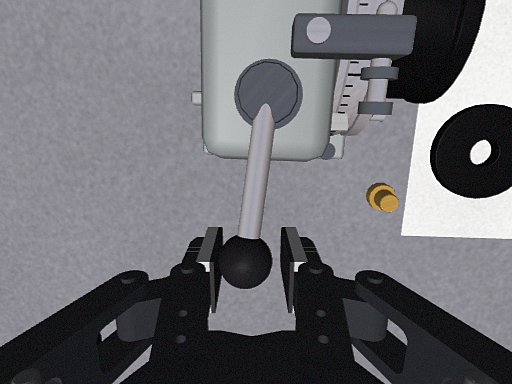

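Request:
apply_moves([
  [[0,-0.007,0,0],[0,0,-0.035,0],[0,0,-0.04,0],[0,0,-0.04,0],[0,0,0,0]],
])

```text
t: 4.5
tcp_pos: [0.5701, -0.0908, 0.4076]
tool_rot: [0.649, 0.76, -0.015, -0.022]
force: [-0.7, -0.3, -0.2]
finger_gap: 0.331
```

```bash
cat >> st.py <<'E'
def to(X):
    s=manip.sense();R=Ro.from_quat(s['tool_rot']).as_matrix();g=s['tcp_pos']+R[:,2]*0.054
    print('grasp pt',g.round(4),'tool z',R[:,2].round(3),'delta tool to',(R.T@(np.array(X)-g)).round(4),'Fw',s['force'].round(1))
E
python3 -c "
from st import *
lev();to([.589,.130,.345])"
```

```text
r 0.0757 tcp ang 98.8 alpha 99.0 F tool [-0.2 -0.7  0.3] 0.3308935704976149 [ 0.5701 -0.0908  0.4076] qlast -0.5
grasp pt [ 0.5672 -0.0905  0.3537] tool z [-0.054  0.006 -0.999] delta tool to [0.2143 0.0565 0.0088] Fw [-0.7 -0.3 -0.2]
```

Request:
apply_moves([
  [[0.042,0.011,0,0],[0.042,0.011,0,0],[0.042,0.011,0,0],[0.042,0.011,0,0],[0.042,0.011,0,0]],
], fingers=0.6)

```text
t: 5.0
tcp_pos: [0.595, 0.125, 0.4113]
tool_rot: [0.655, 0.756, -0.011, -0.014]
force: [1.0, -0.4, -0.2]
finger_gap: 0.597
```

Request:
apply_moves([
  [[0,0,0,0]],
])

```text
t: 5.1
tcp_pos: [0.5947, 0.1301, 0.4114]
tool_rot: [0.652, 0.758, -0.01, -0.015]
force: [-0.4, -0.5, 0.2]
finger_gap: 0.604
```

```bash
python3 -c "
from st import *
snap('wrist','w5');to([.589,.130,.345])"
```

```text
grasp pt [0.5927 0.1281 0.3574] tool z [-0.035  0.002 -0.999] delta tool to [ 0.0024 -0.003   0.0125] Fw [-0.5  0.1  0.2]
```

View pics/w5.png

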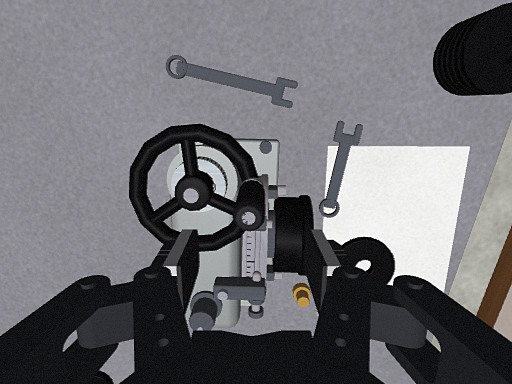

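```bash
python3 -c "
from st import *
s=manip.sense();b=wray(s,249,218,.307);print(b);to([b[0],b[1],.28])
print(wray(s,193,187,.233),wray(s,192,194,.245))"
```

```text
[0.58776478 0.12985653 0.307     ]
grasp pt [0.5927 0.1281 0.3574] tool z [-0.035  0.002 -0.999] delta tool to [ 0.0019 -0.002   0.0775] Fw [-0.5  0.1  0.2]
[0.53948702 0.12123852 0.233     ] [0.54149529 0.11905183 0.245     ]
```

Request:
apply_moves([
  [[0.002,-0.002,0.02,0],[0,0,0.028,0],[0,0,0.028,0],[0,0,0.002,0]],
])

```text
t: 5.55
tcp_pos: [0.5905, 0.1266, 0.3333]
tool_rot: [0.654, 0.757, -0.009, -0.01]
force: [-0.7, 0.2, -0.5]
finger_gap: 0.599
```

```bash
python3 -c "
from st import *
to([.5882,.13,.28]);snap('wrist','w6')"
```

```text
grasp pt [0.5891 0.1266 0.2794] tool z [-0.027 -0.    -1.   ] delta tool to [ 0.0035 -0.0004 -0.0006] Fw [-0.7  0.2 -0.5]
```

View pics/w6.png

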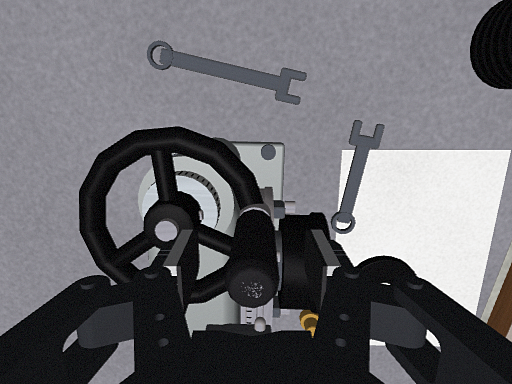

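Grip top at (253,290) lies centred between the pads. Close on it.

Request:
apply_moves([
  [[0.003,0,0,0],[0,0,0,0],[0,0,0,0],[0,0,0,0]],
], fingers=0.0, newtons=40)

```text
t: 6.0
tcp_pos: [0.5916, 0.128, 0.338]
tool_rot: [0.654, 0.756, -0.007, -0.008]
force: [-1.3, -0.4, -6.7]
finger_gap: 0.219
```

```bash
cat >> st.py <<'E'
C=np.array([.541,.121])
def crank(n=5,step=.014,c=C):
    s=manip.sense();R=Ro.from_quat(s['tool_rot']).as_matrix();g=(s['tcp_pos']+R[:,2]*0.054)
    v=g[:2]-c;r=np.hypot(*v);a=np.arctan2(v[1],v[0]);t=np.array([np.sin(a),-np.cos(a)])
    F=s['force'][:2];print('t',s['t'],'g',g.round(4),'r',r.round(4),'phase deg',np.degrees(a).round(1),'Ftan(resist)',(-F@t).round(1),'Frad',(F@v/r).round(1),'Fz',s['force'][2].round(1),'z',R[:,2].round(3),'gap',round(s['finger_gap'],3))
    out=[]
    th=step/.048;p=g[:2]
    for i in range(n):
        q=c+.048*np.array([np.cos(a-th*(i+1)),np.sin(a-th*(i+1))])
        d=R.T@np.r_[q-p,0.0];out.append([round(float(x),4) for x in d[:2]]);p=q
    print(out)
E
python3 -c "
from st import *
crank()"
```

```text
t 6.0 g [0.5905 0.128  0.284 ] r 0.05 phase deg 8.0 Ftan(resist) -0.3 Frad -1.4 Fz -6.7 z [-0.02 -0.   -1.  ] gap 0.219
[[-0.0138, -0.0041], [-0.0126, -0.006], [-0.0104, -0.0093], [-0.0072, -0.0119], [-0.0035, -0.0135]]
```

Request:
apply_moves([
  [[-0.0138,-0.004,0,0],[-0.0126,-0.006,0,0],[-0.0104,-0.0093,0,0],[-0.0072,-0.0119,0,0]],
])

```text
t: 6.4
tcp_pos: [0.576, 0.0828, 0.3388]
tool_rot: [0.654, 0.757, 0.007, 0.0]
force: [5.4, -0.2, -8.9]
finger_gap: 0.226
```

```bash
python3 -c "
from st import *
crank()"
```

```text
t 6.4 g [0.5766 0.0834 0.2848] r 0.0518 phase deg -46.6 Ftan(resist) 3.8 Frad 3.9 Fz -8.9 z [ 0.01  0.01 -1.  ] gap 0.226
[[-0.0032, -0.0146], [-0.0024, -0.0137], [0.0016, -0.0139], [0.0055, -0.0128], [0.009, -0.0107]]
```

Request:
apply_moves([
  [[-0.0032,-0.0142,0.001,0],[-0.0015,-0.014,0.001,0],[0.002,-0.0138,0.001,0],[0.005,-0.013,0.001,0],[0.008,-0.0115,0.001,0]],
])

```text
t: 6.9
tcp_pos: [0.5208, 0.0734, 0.3384]
tool_rot: [0.654, 0.756, 0.012, 0.021]
force: [2.0, -7.6, -0.7]
finger_gap: 0.222
```

```bash
python3 -c "
from st import *
crank()"
```

```text
t 6.9 g [0.5234 0.0729 0.2844] r 0.0512 phase deg -110.0 Ftan(resist) 4.5 Frad 6.4 Fz -0.7 z [ 0.048 -0.01  -0.999] gap 0.222
[[0.0112, -0.0096], [0.0112, -0.0083], [0.0131, -0.0047], [0.0139, -0.0008], [0.0136, 0.0033]]
```

```bash
python3 - <<'E'
s=open('st.py').read()
s=s.replace("""    th=step/.048;p=g[:2]
    for i in range(n):
        q=c+.048*np.array([np.cos(a-th*(i+1)),np.sin(a-th*(i+1))])
        d=R.T@np.r_[q-p,0.0];out.append([round(float(x),4) for x in d[:2]]);p=q""","""    th=.88*step/.05;open('log.txt','a').write('%g %g %g\\n'%tuple(g))
    for i in range(n):
        b=a-th*i;A=b-step/.05
        d=R.T@np.r_[.05*np.array([np.cos(A)-np.cos(b),np.sin(A)-np.sin(b)]),0.0];out.append([round(float(x),4) for x in d[:2]])""")
open('st.py','w').write(s)
E
python3 -c "
from st import *
crank()"
```

```text
t 6.9 g [0.5234 0.0729 0.2844] r 0.0512 phase deg -110.0 Ftan(resist) 4.5 Frad 6.4 Fz -0.7 z [ 0.048 -0.01  -0.999] gap 0.222
[[0.0083, -0.0112], [0.0108, -0.0089], [0.0126, -0.006], [0.0137, -0.0027], [0.0139, 0.0007]]
```

Request:
apply_moves([
  [[0.0083,-0.0112,0.001,0],[0.0108,-0.0089,0.001,0],[0.0126,-0.006,0.001,0],[0.0137,-0.0027,0,0],[0.0139,0.0007,0,0]],
])

```text
t: 7.4
tcp_pos: [0.4884, 0.126, 0.3368]
tool_rot: [0.655, 0.755, 0.015, 0.031]
force: [10.4, -6.5, -11.0]
finger_gap: 0.219
```

```bash
python3 -c "
from st import *
crank()"
```

```text
t 7.4 g [0.492  0.1251 0.2829] r 0.0492 phase deg 175.3 Ftan(resist) 5.6 Frad -10.9 Fz -11.0 z [ 0.066 -0.018 -0.998] gap 0.219
[[0.013, 0.005], [0.0114, 0.008], [0.0091, 0.0105], [0.0063, 0.0124], [0.0031, 0.0136]]
```

Request:
apply_moves([
  [[0.013,0.006,0.001,0],[0.0114,0.0085,0.001,0],[0.0091,0.0107,0.001,0],[0.0063,0.0124,0.001,0],[0.0031,0.0136,0.001,0]],
])

```text
t: 7.9
tcp_pos: [0.5326, 0.1707, 0.3362]
tool_rot: [0.651, 0.758, 0.002, 0.04]
force: [-2.9, -13.9, 6.9]
finger_gap: 0.223
```

```bash
python3 -c "
from st import *
crank()"
```

```text
t 7.9 g [0.536  0.168  0.2824] r 0.0472 phase deg 96.0 Ftan(resist) 4.3 Frad -13.5 Fz 6.9 z [ 0.063 -0.05  -0.997] gap 0.223
[[-0.0026, 0.0137], [-0.0058, 0.0126], [-0.0087, 0.0108], [-0.0111, 0.0084], [-0.0128, 0.0054]]
```

```bash
sed -i 's/C=np.array(\[.541,.121\])/C=np.array([.5413,.1195])/; s/th=.88\*step/th=.93*step/' st.py
python3 -c "
from st import *
crank()"
```

```text
t 7.9 g [0.536  0.168  0.2824] r 0.0488 phase deg 96.2 Ftan(resist) 4.4 Frad -13.5 Fz 6.9 z [ 0.063 -0.05  -0.997] gap 0.223
[[-0.0025, 0.0137], [-0.006, 0.0126], [-0.009, 0.0106], [-0.0114, 0.0079], [-0.0131, 0.0047]]
```

Request:
apply_moves([
  [[-0.0045,0.0137,0,0],[-0.008,0.0122,0,0],[-0.0105,0.0098,0,0],[-0.0125,0.0072,0,0],[-0.0134,0.004,0,0]],
])

```text
t: 8.4
tcp_pos: [0.5814, 0.1392, 0.3389]
tool_rot: [0.649, 0.76, 0.003, 0.028]
force: [1.3, 6.0, -2.5]
finger_gap: 0.221
```

```bash
python3 -c "
from st import *
crank()"
```

```text
t 8.4 g [0.5839 0.1375 0.285 ] r 0.0463 phase deg 22.9 Ftan(resist) 5.0 Frad 3.5 Fz -2.5 z [ 0.046 -0.033 -0.998] gap 0.221
[[-0.0139, 0.0014], [-0.0138, -0.0022], [-0.0127, -0.0057], [-0.0109, -0.0088], [-0.0082, -0.0113]]
```

Request:
apply_moves([
  [[-0.014,0.0015,0,0],[-0.0138,-0.002,0,0],[-0.0128,-0.0055,0,0],[-0.011,-0.0086,0,0],[-0.0084,-0.0111,0,0]],
])

```text
t: 8.9
tcp_pos: [0.5685, 0.0793, 0.3381]
tool_rot: [0.648, 0.761, 0.01, 0.028]
force: [1.9, 4.1, -1.8]
finger_gap: 0.223
```

```bash
python3 -c "
from st import *
crank()"
```

```text
t 8.9 g [0.5715 0.0782 0.2842] r 0.0512 phase deg -53.9 Ftan(resist) 3.9 Frad -2.2 Fz -1.8 z [ 0.055 -0.021 -0.998] gap 0.223
[[-0.0045, -0.0132], [-0.001, -0.0139], [0.0026, -0.0137], [0.0061, -0.0125], [0.0091, -0.0105]]
```

Request:
apply_moves([
  [[-0.0042,-0.0133,0,0],[-0.001,-0.0139,0,0],[0.0026,-0.0137,0,0],[0.006,-0.0126,0,0],[0.009,-0.0107,0,0]],
])

```text
t: 9.4
tcp_pos: [0.5038, 0.0798, 0.3364]
tool_rot: [0.65, 0.759, 0.018, 0.033]
force: [10.9, 5.7, -7.8]
finger_gap: 0.222
```

```bash
python3 -c "
from st import *
crank()"
```

```text
t 9.4 g [0.5078 0.079  0.2825] r 0.0525 phase deg -129.6 Ftan(resist) 4.8 Frad -11.3 Fz -7.8 z [ 0.074 -0.015 -0.997] gap 0.222
[[0.0116, -0.0077], [0.0132, -0.0044], [0.0139, -0.0009], [0.0137, 0.0027], [0.0125, 0.0061]]
```

Request:
apply_moves([
  [[0.013,-0.006,0,0],[0.0142,-0.0028,0,0],[0.0145,0.0007,0,0],[0.0137,0.004,0,0],[0.0122,0.0075,0,0]],
])

```text
t: 9.9
tcp_pos: [0.4934, 0.1411, 0.3364]
tool_rot: [0.649, 0.759, 0.011, 0.04]
force: [3.9, -6.3, -1.1]
finger_gap: 0.222
```

```bash
python3 -c "
from st import *
crank()"
```

```text
t 9.9 g [0.4974 0.1392 0.2826] r 0.0481 phase deg 155.8 Ftan(resist) 4.1 Frad -6.1 Fz -1.1 z [ 0.075 -0.035 -0.997] gap 0.222
[[0.0105, 0.0092], [0.0078, 0.0116], [0.0046, 0.0132], [0.001, 0.0139], [-0.0026, 0.0137]]
```

Request:
apply_moves([
  [[0.01,0.01,0,0],[0.007,0.0122,0,0],[0.0035,0.0135,0,0],[-0.0008,0.0139,0,0],[-0.0045,0.0134,0,0]],
])

```text
t: 10.4
tcp_pos: [0.541, 0.1659, 0.3383]
tool_rot: [0.648, 0.761, -0.003, 0.031]
force: [-3.4, 7.2, 2.8]
finger_gap: 0.225
```

```bash
python3 -c "
from st import *
crank()"
```

```text
t 10.4 g [0.5433 0.1635 0.2844] r 0.044 phase deg 87.4 Ftan(resist) 3.8 Frad 7.1 Fz 2.8 z [ 0.042 -0.045 -0.998] gap 0.225
[[-0.0047, 0.0131], [-0.0079, 0.0115], [-0.0106, 0.009], [-0.0126, 0.006], [-0.0137, 0.0026]]
```

Request:
apply_moves([
  [[-0.0035,0.0134,0,0],[-0.0075,0.0117,0,0],[-0.0106,0.009,0,0],[-0.0126,0.006,0,0],[-0.0137,0.0026,0,0]],
])

```text
t: 10.9
tcp_pos: [0.5868, 0.1308, 0.3385]
tool_rot: [0.648, 0.761, -0.003, 0.021]
force: [0.4, 4.2, -4.7]
finger_gap: 0.223
```

```bash
python3 -c "
from st import *
crank()"
```

```text
t 10.9 g [0.5883 0.1291 0.2846] r 0.048 phase deg 11.5 Ftan(resist) 4.1 Frad 1.3 Fz -4.7 z [ 0.028 -0.032 -0.999] gap 0.223
[[-0.0139, -0.0014], [-0.0131, -0.0049], [-0.0113, -0.0081], [-0.0089, -0.0108], [-0.0058, -0.0127]]
```

Request:
apply_moves([
  [[-0.0139,-0.0012,0,0],[-0.0131,-0.0047,0,0],[-0.0114,-0.008,0,0],[-0.009,-0.0107,0,0],[-0.006,-0.0126,0,0]],
])

```text
t: 11.4
tcp_pos: [0.5574, 0.0705, 0.3373]
tool_rot: [0.649, 0.761, 0.001, 0.017]
force: [0.7, 12.2, -3.7]
finger_gap: 0.223
```

```bash
python3 -c "
from st import *
crank()"
```

```text
t 11.4 g [0.5588 0.0693 0.2833] r 0.0532 phase deg -70.7 Ftan(resist) 4.7 Frad -11.2 Fz -3.7 z [ 0.027 -0.022 -0.999] gap 0.223
[[-0.0005, -0.0139], [0.0031, -0.0136], [0.0065, -0.0124], [0.0094, -0.0103], [0.0118, -0.0075]]
```

Request:
apply_moves([
  [[0.002,-0.0138,0,0],[0.005,-0.013,0,0],[0.008,-0.0115,0,0],[0.0105,-0.0093,0,0],[0.0125,-0.0062,0,0]],
])

```text
t: 11.9
tcp_pos: [0.4988, 0.0919, 0.3373]
tool_rot: [0.65, 0.759, 0.001, 0.028]
force: [2.8, -2.0, -2.0]
finger_gap: 0.221
```

```bash
python3 -c "
from st import *
crank(5,.008);snap('side','s2');snap('top','t2')
import cv2
a=cv2.imread('pics/side0.png')[160:290,200:320]*0
a=cv2.imread('pics/side0.png');b=cv2.imread('pics/s2.png')
f=lambda i:cv2.resize(i[160:250,200:300],None,fx=4,fy=4,interpolation=cv2.INTER_CUBIC)
cv2.imwrite('pics/s2c.png',np.hstack([f(a),f(b)]))"
```

```text
t 11.9 g [0.5013 0.09   0.2834] r 0.0497 phase deg -143.7 Ftan(resist) 3.2 Frad -1.1 Fz -2.0 z [ 0.045 -0.035 -0.998] gap 0.221
[[0.0074, -0.0031], [0.0077, -0.002], [0.0079, -0.0008], [0.008, 0.0004], [0.0078, 0.0016]]
```

View pics/s2c.png

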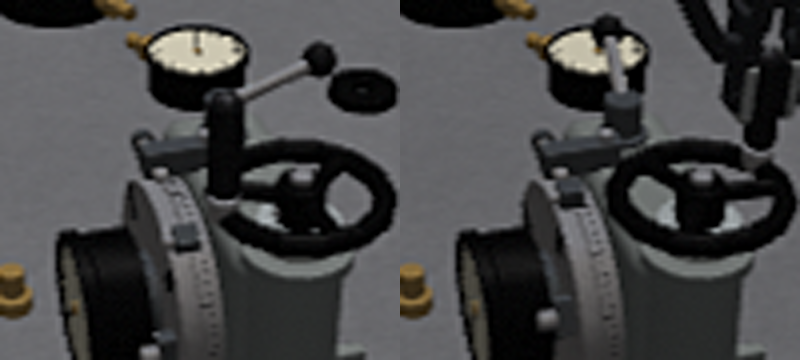

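Request:
apply_moves([
  [[0.0088,-0.0035,0,0],[0.0091,-0.0018,0,0],[0.0093,0.0,0,0],[0.0092,0.0015,0,0],[0.0088,0.003,0,0]],
])

```text
t: 12.5
tcp_pos: [0.4937, 0.1379, 0.3369]
tool_rot: [0.649, 0.76, 0.002, 0.034]
force: [6.0, -6.7, -3.1]
finger_gap: 0.226
```

```bash
python3 -c "
from st import *
crank(5,.005)"
```

```text
t 12.5 g [0.4966 0.1357 0.283 ] r 0.0476 phase deg 160.1 Ftan(resist) 4.2 Frad -7.9 Fz -3.1 z [ 0.053 -0.041 -0.998] gap 0.226
[[0.0042, 0.0026], [0.004, 0.003], [0.0037, 0.0034], [0.0034, 0.0037], [0.003, 0.004]]
```

Request:
apply_moves([
  [[0.0038,0.0018,0,0],[0.0036,0.0022,0,0],[0.0033,0.0026,0,0],[0.003,0.003,0,0]],
])

```text
t: 12.9
tcp_pos: [0.5019, 0.1516, 0.3368]
tool_rot: [0.647, 0.762, -0.004, 0.037]
force: [1.6, -5.9, 0.9]
finger_gap: 0.221
```

```bash
python3 -c "
from st import *
crank(5,.004)"
```

```text
t 12.9 g [0.5047 0.1487 0.283 ] r 0.0468 phase deg 141.4 Ftan(resist) 3.6 Frad -5.0 Fz 0.9 z [ 0.052 -0.053 -0.997] gap 0.221
[[0.0026, 0.0031], [0.0023, 0.0033], [0.0021, 0.0034], [0.0018, 0.0036], [0.0015, 0.0037]]
```

Request:
apply_moves([
  [[0.0022,0.0034,0,0],[0.0018,0.0036,0,0],[0.0014,0.0038,0,0],[0.001,0.0039,0,0]],
])

```text
t: 13.3
tcp_pos: [0.5128, 0.1603, 0.3372]
tool_rot: [0.646, 0.762, -0.009, 0.035]
force: [-1.6, -3.6, 3.0]
finger_gap: 0.223
```

```bash
python3 -c "
from st import *
crank(5,.004)"
```

```text
t 13.3 g [0.515  0.1572 0.2833] r 0.0459 phase deg 124.9 Ftan(resist) 3.4 Frad -2.0 Fz 3.0 z [ 0.042 -0.059 -0.997] gap 0.223
[[0.0016, 0.0037], [0.0013, 0.0038], [0.001, 0.0039], [0.0007, 0.0039], [0.0004, 0.004]]
```

Request:
apply_moves([
  [[0.0013,0.0038,0,0],[0.001,0.0039,0,0],[0.0006,0.004,0,0],[0.0002,0.004,0,0]],
])

```text
t: 13.7
tcp_pos: [0.5272, 0.1668, 0.3373]
tool_rot: [0.646, 0.762, -0.01, 0.033]
force: [-3.0, -3.6, 3.1]
finger_gap: 0.223
```

```bash
python3 -c "
from st import *
crank(5,.004)"
```

```text
t 13.7 g [0.5292 0.1636 0.2834] r 0.0457 phase deg 105.4 Ftan(resist) 3.8 Frad -2.6 Fz 3.1 z [ 0.037 -0.059 -0.998] gap 0.223
[[0.0003, 0.004], [-0.0, 0.004], [-0.0003, 0.004], [-0.0006, 0.0039], [-0.0009, 0.0039]]
```

Request:
apply_moves([
  [[0.0,0.004,0,0],[-0.0004,0.004,0,0],[-0.0008,0.0039,0,0],[-0.0012,0.0038,0,0]],
])

```text
t: 14.1
tcp_pos: [0.5431, 0.1682, 0.3375]
tool_rot: [0.646, 0.762, -0.011, 0.031]
force: [-4.2, -1.1, 3.5]
finger_gap: 0.222
```

```bash
python3 -c "
from st import *
crank(5,.004)"
```

```text
t 14.1 g [0.5449 0.1651 0.2837] r 0.0458 phase deg 85.5 Ftan(resist) 4.1 Frad -1.4 Fz 3.5 z [ 0.033 -0.056 -0.998] gap 0.222
[[-0.0011, 0.0038], [-0.0014, 0.0037], [-0.0017, 0.0036], [-0.0019, 0.0035], [-0.0022, 0.0033]]
```

Request:
apply_moves([
  [[-0.0012,0.0038,0,0],[-0.0016,0.0037,0,0],[-0.0019,0.0035,0,0],[-0.0022,0.0033,0,0]],
])

```text
t: 14.5
tcp_pos: [0.5587, 0.1645, 0.3377]
tool_rot: [0.646, 0.762, -0.011, 0.029]
force: [-4.3, 0.2, 3.1]
finger_gap: 0.219
```

```bash
python3 -c "
from st import *
crank(5,.004)"
```

```text
t 14.5 g [0.5604 0.1616 0.2838] r 0.0462 phase deg 65.6 Ftan(resist) 4.0 Frad -1.5 Fz 3.1 z [ 0.031 -0.054 -0.998] gap 0.219
[[-0.0024, 0.0032], [-0.0026, 0.003], [-0.0028, 0.0028], [-0.003, 0.0026], [-0.0032, 0.0024]]
```

Request:
apply_moves([
  [[-0.0025,0.0031,0,0],[-0.0028,0.0029,0,0],[-0.0031,0.0026,0,0],[-0.0033,0.0023,0,0]],
])

```text
t: 14.9
tcp_pos: [0.5724, 0.1555, 0.338]
tool_rot: [0.646, 0.762, -0.009, 0.028]
force: [-3.6, 2.0, 0.6]
finger_gap: 0.219
```

```bash
python3 -c "
from st import *
crank(5,.004)"
```

```text
t 14.9 g [0.574  0.1528 0.2841] r 0.0467 phase deg 45.5 Ftan(resist) 4.0 Frad -1.0 Fz 0.6 z [ 0.03  -0.05  -0.998] gap 0.219
[[-0.0033, 0.0022], [-0.0035, 0.002], [-0.0036, 0.0017], [-0.0037, 0.0014], [-0.0038, 0.0012]]
```

Request:
apply_moves([
  [[-0.0034,0.0021,0,0],[-0.0036,0.0018,0,0],[-0.0037,0.0014,0,0],[-0.0038,0.001,0,0]],
])

```text
t: 15.3
tcp_pos: [0.5824, 0.1425, 0.3383]
tool_rot: [0.647, 0.762, -0.007, 0.027]
force: [-3.3, 3.6, -0.8]
finger_gap: 0.226
```

```bash
python3 -c "
from st import *
crank(5,.004)"
```

```text
t 15.3 g [0.5841 0.14   0.2844] r 0.0475 phase deg 25.5 Ftan(resist) 4.6 Frad -1.4 Fz -0.8 z [ 0.032 -0.046 -0.998] gap 0.226
[[-0.0039, 0.001], [-0.0039, 0.0007], [-0.004, 0.0004], [-0.004, 0.0001], [-0.004, -0.0002]]
```

Request:
apply_moves([
  [[-0.0039,0.0008,0,0],[-0.004,0.0004,0,0],[-0.004,0.0,0,0],[-0.004,-0.0005,0,0]],
])

```text
t: 15.7
tcp_pos: [0.5875, 0.1264, 0.3385]
tool_rot: [0.647, 0.762, -0.005, 0.028]
force: [-0.8, 4.0, -3.1]
finger_gap: 0.223
```

```bash
python3 -c "
from st import *
crank(5,.004)"
```

```text
t 15.7 g [0.5894 0.124  0.2846] r 0.0483 phase deg 5.3 Ftan(resist) 4.0 Frad -0.4 Fz -3.1 z [ 0.035 -0.044 -0.998] gap 0.223
[[-0.004, -0.0004], [-0.0039, -0.0007], [-0.0039, -0.001], [-0.0038, -0.0013], [-0.0037, -0.0016]]
```

Request:
apply_moves([
  [[-0.004,-0.0005,0,0],[-0.0039,-0.0009,0,0],[-0.0038,-0.0013,0,0],[-0.0036,-0.0017,0,0]],
])

```text
t: 16.1
tcp_pos: [0.5872, 0.1125, 0.3387]
tool_rot: [0.647, 0.762, -0.0, 0.027]
force: [2.1, 8.6, -3.3]
finger_gap: 0.222
```

```bash
python3 -c "
from st import *
crank(5,.004)"
```

```text
t 16.1 g [0.5894 0.1106 0.2848] r 0.0489 phase deg -10.5 Ftan(resist) 8.8 Frad 0.5 Fz -3.3 z [ 0.04  -0.035 -0.999] gap 0.222
[[-0.0037, -0.0015], [-0.0036, -0.0018], [-0.0034, -0.002], [-0.0033, -0.0023], [-0.0031, -0.0025]]
```

Request:
apply_moves([
  [[-0.0037,-0.0016,0,0]],
])

```text
t: 16.2
tcp_pos: [0.5868, 0.1102, 0.3387]
tool_rot: [0.647, 0.762, 0.003, 0.026]
force: [1.8, 10.4, -4.0]
finger_gap: 0.224
```

```bash
python3 -c "
from st import *
crank(5,.004)"
```

```text
t 16.2 g [0.5891 0.1086 0.2847] r 0.049 phase deg -12.9 Ftan(resist) 10.5 Frad -0.5 Fz -4.0 z [ 0.043 -0.03  -0.999] gap 0.224
[[-0.0036, -0.0017], [-0.0035, -0.0019], [-0.0034, -0.0022], [-0.0032, -0.0024], [-0.003, -0.0026]]
```

Request:
apply_moves([
  [[-0.0036,-0.0018,0,0]],
])

```text
t: 16.3
tcp_pos: [0.5863, 0.1083, 0.3387]
tool_rot: [0.648, 0.761, 0.006, 0.025]
force: [3.1, 11.9, -4.4]
finger_gap: 0.22
```

```bash
python3 -c "
from st import *
crank(5,.004)"
```

```text
t 16.3 g [0.5887 0.107  0.2848] r 0.049 phase deg -14.8 Ftan(resist) 12.3 Frad -0.0 Fz -4.4 z [ 0.045 -0.024 -0.999] gap 0.22
[[-0.0036, -0.0018], [-0.0034, -0.002], [-0.0033, -0.0023], [-0.0031, -0.0025], [-0.0029, -0.0027]]
```

Request:
apply_moves([
  [[0,0,0,0],[0,0,0,0],[0,0,0,0]],
], fingers=0.6)

```text
t: 16.6
tcp_pos: [0.5887, 0.1055, 0.3407]
tool_rot: [0.647, 0.762, 0.006, 0.03]
force: [-0.3, -0.3, 0.1]
finger_gap: 0.597
```

```bash
python3 -c "
from st import *
crank(1,.004);snap('wrist','w7')"
```

```text
t 16.6 g [0.5916 0.1038 0.2868] r 0.0527 phase deg -17.3 Ftan(resist) -0.3 Frad -0.2 Fz 0.1 z [ 0.054 -0.03  -0.998] gap 0.597
[[-0.0035, -0.0019]]
```

View pics/w7.png

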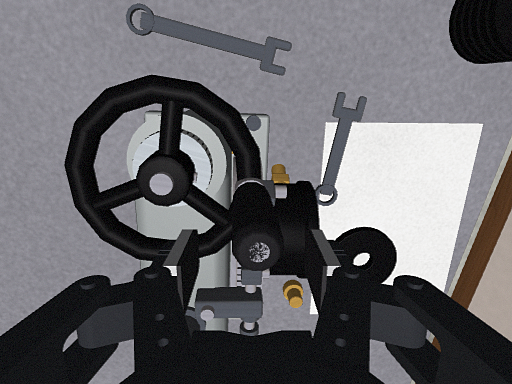

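Free of the grip, which lies between the open pads at (258,250). Rise straight up, then go to the loosened lever.

Request:
apply_moves([
  [[0,0,-0.03,0],[0,0,-0.03,0],[0,0,-0.02,0],[0,0,0,0]],
])

```text
t: 17.05
tcp_pos: [0.5848, 0.1052, 0.4233]
tool_rot: [0.648, 0.761, 0.004, 0.032]
force: [0.8, -0.6, 1.0]
finger_gap: 0.603
```

```bash
python3 -c "
from st import *
b=[.5613,-.0881,.34];to(b);lev()"
```

```text
grasp pt [0.5877 0.1033 0.3694] tool z [ 0.054 -0.035 -0.998] delta tool to [-0.1834 -0.0581  0.0347] Fw [ 0.8 -0.6  1. ]
r 0.124 tcp ang -102.2 alpha 99.1 F tool [-0.7  0.7 -0.9] 0.6027253735255961 [0.5848 0.1052 0.4233] qlast -0.15
```

Request:
apply_moves([
  [[-0.045,-0.0143,0,0],[-0.045,-0.0143,0,0],[-0.045,-0.0143,0,0],[-0.045,-0.0143,0,0],[0,0,0,6]],
], fingers=0.5)

```text
t: 17.55
tcp_pos: [0.5558, -0.0877, 0.4249]
tool_rot: [0.686, 0.727, 0.004, 0.032]
force: [0.9, 0.7, -0.3]
finger_gap: 0.498
```

Request:
apply_moves([
  [[0,0,0,0]],
])

```text
t: 17.65
tcp_pos: [0.5551, -0.0894, 0.4237]
tool_rot: [0.687, 0.726, 0.003, 0.032]
force: [-0.1, 0.4, 0.3]
finger_gap: 0.498
```

```bash
python3 -c "
from st import *
b=[.5613,-.0881,.34];to(b);lev();snap('wrist','w8')"
```

```text
grasp pt [ 0.5578 -0.0915  0.3698] tool z [ 0.051 -0.039 -0.998] delta tool to [0.0044 0.0022 0.0298] Fw [-0.1  0.4  0.3]
r 0.0735 tcp ang 87.4 alpha 93.1 F tool [ 0.4 -0.1 -0.3] 0.49849556203691325 [ 0.5551 -0.0894  0.4237] qlast -0.4
```

View pics/w8.png

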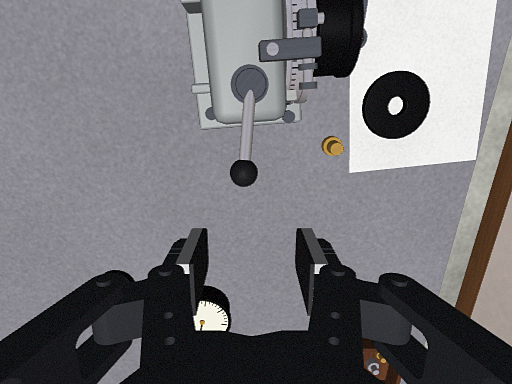

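```bash
python3 -c "
from st import *
s=manip.sense();b=wray(s,243,172,.23);print(b);to([.5613,-.0881,.232]);to([*b[:2],.232])
import cv2
a=cv2.imread('pics/w8.png')[0:90,220:370];cv2.imwrite('pics/w8c.png',cv2.resize(a,None,fx=5,fy=5,interpolation=cv2.INTER_CUBIC))"
```

```text
[ 0.55560168 -0.08779744  0.23      ]
grasp pt [ 0.5579 -0.0915  0.3697] tool z [ 0.05  -0.039 -0.998] delta tool to [ 0.009  -0.003   0.1374] Fw [-0.3  0.  -0.4]
grasp pt [ 0.5579 -0.0915  0.3697] tool z [ 0.05  -0.039 -0.998] delta tool to [ 0.0096 -0.0087  0.1371] Fw [-0.3  0.  -0.4]
```

View pics/w8c.png

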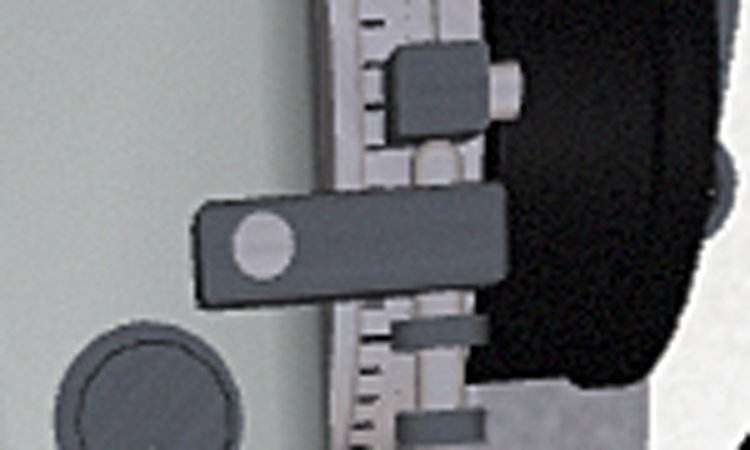

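Request:
apply_moves([
  [[0.009,-0.006,0.03,0],[0,0,0.03,0],[0,0,0.02,0],[0,0,0,0]],
])

```text
t: 18.1
tcp_pos: [0.553, -0.0812, 0.3401]
tool_rot: [0.681, 0.731, 0.003, 0.033]
force: [-1.3, -0.2, 0.5]
finger_gap: 0.502
```

```bash
python3 -c "
from st import *
to([.5585,-.0881,.232]);lev();snap('wrist','w9')"
```

```text
grasp pt [ 0.5558 -0.0834  0.2862] tool z [ 0.052 -0.041 -0.998] delta tool to [-0.0025 -0.0003  0.0544] Fw [-1.3 -0.2  0.5]
r 0.0654 tcp ang 85.2 alpha 94.0 F tool [-0.2 -1.3 -0.6] 0.5017519066084167 [ 0.553  -0.0812  0.3401] qlast -0.4
```

View pics/w9.png

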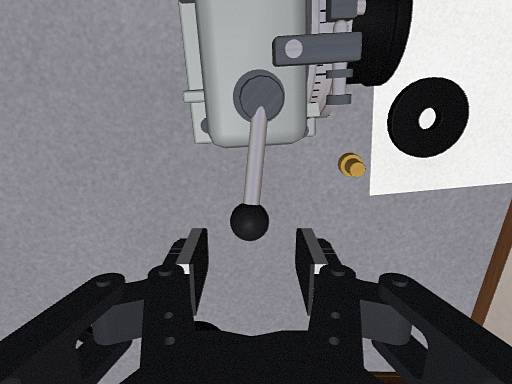

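Request:
apply_moves([
  [[-0.0025,-0.001,0.025,0],[0,0,0.025,0],[0,0,0.004,0],[0,0,0,0]],
])

```text
t: 18.55
tcp_pos: [0.5598, -0.0849, 0.2919]
tool_rot: [0.678, 0.734, 0.005, 0.039]
force: [1.5, 0.1, 0.4]
finger_gap: 0.502
```

```bash
python3 -c "
from st import *
to([.5585,-.0881,.232]);lev();snap('wrist','w10')"
```

```text
grasp pt [ 0.5634 -0.0874  0.2381] tool z [ 0.065 -0.045 -0.997] delta tool to [-0.     -0.0053  0.0058] Fw [1.5 0.1 0.4]
r 0.0689 tcp ang 91.1 alpha 94.4 F tool [-0.1  1.5 -0.3] 0.502189549080958 [ 0.5598 -0.0849  0.2919] qlast -0.41
```

View pics/w10.png

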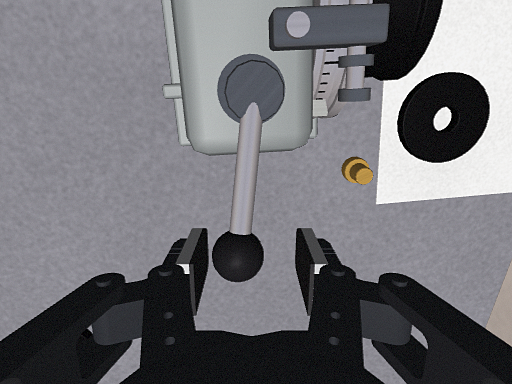

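Request:
apply_moves([
  [[0,-0.004,0.005,0],[0,0,0,0],[0.001,-0.009,0,6],[0.001,-0.01,0,7],[0.001,-0.01,0,7]],
], fingers=0.33)

```text
t: 19.1
tcp_pos: [0.5324, -0.0824, 0.2905]
tool_rot: [0.799, 0.6, 0.019, 0.046]
force: [4.1, -0.4, -1.9]
finger_gap: 0.329
```

```bash
python3 -c "
from st import *
to([.5585,-.0881,.232]);lev()"
```

```text
grasp pt [ 0.537  -0.0851  0.2367] tool z [ 0.085 -0.05  -0.995] delta tool to [0.0033 0.0209 0.0067] Fw [ 4.1 -0.4 -1.9]
r 0.0713 tcp ang 68.5 alpha 73.8 F tool [0.8 3.9 2.3] 0.32850331953827866 [ 0.5324 -0.0824  0.2905] qlast -0.06
```

Request:
apply_moves([
  [[0.001,-0.01,0.001,7],[0.001,-0.01,0.001,7],[0.001,-0.01,0.001,7],[0.001,-0.01,0.001,7]],
])

```text
t: 19.5
tcp_pos: [0.5077, -0.0661, 0.2896]
tool_rot: [0.923, 0.379, 0.041, 0.052]
force: [0.7, -6.3, 1.1]
finger_gap: 0.329
```

```bash
cat >> st.py <<'E'
def lv():
    s=manip.sense();R=Ro.from_quat(s['tool_rot']).as_matrix();g=s['tcp_pos']+R[:,2]*.054;v=P-g[:2]
    print('r',np.hypot(*v).round(4),'ang',np.degrees(np.arctan2(v[1],v[0])).round(1),'alpha',np.degrees(np.arctan2(R[1,0],R[0,0])).round(1),'z',R[:,2].round(3),'gz',g[2].round(4),'F',(R.T@s['force']).round(1))
E
python3 -c "
from st import *
lv()"
```

```text
r 0.0697 ang 50.2 alpha 44.8 z [ 0.115 -0.065 -0.991] gz 0.2361 F [-3.9  5.  -0.6]
```

Request:
apply_moves([
  [[-0.001,-0.01,0.001,4],[0,-0.01,0.001,4],[0,-0.01,0.001,5]],
])

```text
t: 19.8
tcp_pos: [0.4934, -0.0493, 0.2887]
tool_rot: [0.96, 0.267, 0.055, 0.056]
force: [-0.3, -5.7, 3.1]
finger_gap: 0.332
```

```bash
python3 -c "
from st import *
lv();snap('wrist','w11')"
```

```text
r 0.069 ang 33.1 alpha 31.4 z [ 0.136 -0.079 -0.988] gz 0.2354 F [-3.   5.2 -2.7]
```

View pics/w11.png

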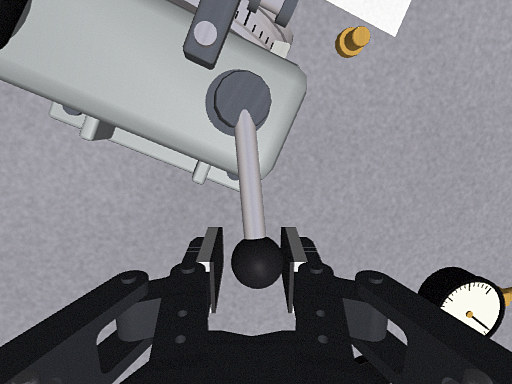

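Request:
apply_moves([
  [[0,-0.01,0,5],[0,-0.008,0,4]],
])

```text
t: 20.05
tcp_pos: [0.4859, -0.035, 0.2887]
tool_rot: [0.979, 0.189, 0.062, 0.055]
force: [-2.2, -5.6, 0.4]
finger_gap: 0.33
```

```bash
python3 -c "
from st import *
lv()"
```

```text
r 0.0691 ang 19.9 alpha 22.2 z [ 0.141 -0.084 -0.986] gz 0.2354 F [-4.1  4.5 -0.2]
```

Request:
apply_moves([
  [[-0.001,-0.007,0,3],[-0.001,-0.006,0,2]],
])

```text
t: 20.25
tcp_pos: [0.4834, -0.0281, 0.2891]
tool_rot: [0.985, 0.148, 0.069, 0.059]
force: [7.0, -26.0, -15.0]
finger_gap: 0.329
```

```bash
python3 -c "
from st import *
lv()"
```

```text
r 0.069 ang 14.5 alpha 17.5 z [ 0.153 -0.096 -0.984] gz 0.236 F [-2.9 24.6 18.3]
```

Request:
apply_moves([
  [[0,0.003,0,0],[0,0,0,0]],
], fingers=0.5)

```text
t: 20.45
tcp_pos: [0.4854, -0.0319, 0.2906]
tool_rot: [0.985, 0.149, 0.07, 0.06]
force: [0.1, -0.5, -0.6]
finger_gap: 0.497
```

```bash
python3 -c "
from st import *
lv();snap('wrist','w12')"
```

```text
r 0.0681 ang 18.1 alpha 17.6 z [ 0.156 -0.097 -0.983] gz 0.2376 F [-0.2  0.5  0.7]
```

View pics/w12.png

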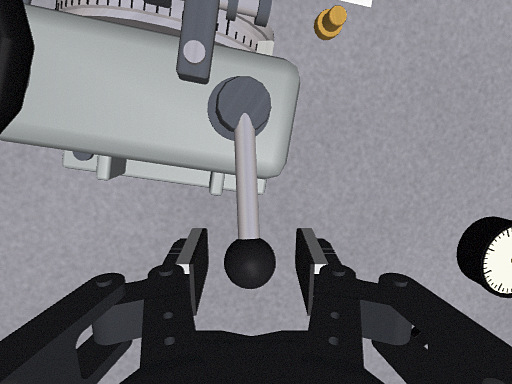

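Request:
apply_moves([
  [[0,0,-0.03,0],[0,0,-0.04,0],[0,0,-0.04,0],[-0.02,0.03,0,0],[-0.02,0.04,0,0]],
])

```text
t: 21.0
tcp_pos: [0.449, -0.0946, 0.4073]
tool_rot: [0.984, 0.155, 0.069, 0.056]
force: [1.0, 0.4, -1.5]
finger_gap: 0.501
```

Request:
apply_moves([
  [[0,0.045,0,0],[0,0.045,0,0],[0,0.045,0,0],[0,0.03,0,0],[0,0,0,0]],
])

```text
t: 21.5
tcp_pos: [0.4977, -0.2574, 0.4325]
tool_rot: [0.984, 0.156, 0.071, 0.056]
force: [-1.0, 0.5, 0.2]
finger_gap: 0.501
```

```bash
python3 -c "
from st import *
lv();snap('side','s3');snap('top','t3')
f=lambda i:cv2.resize(i[150:250,200:300],None,fx=4,fy=4,interpolation=cv2.INTER_CUBIC)
g=lambda i:cv2.resize(i[160:240,170:270],None,fx=4,fy=4,interpolation=cv2.INTER_CUBIC)
cv2.imwrite('pics/s3c.png',np.vstack([np.hstack([f(cv2.imread('pics/side0.png'))[:280],f(cv2.imread('pics/s3.png'))[:280]]),np.hstack([g(cv2.imread('pics/top0.png')),g(cv2.imread('pics/t3.png'))])]))"
```

```text
r 0.2516 ang 78.0 alpha 18.5 z [ 0.158 -0.088 -0.983] gz 0.3794 F [-0.7 -0.8 -0.4]
```

View pics/s3c.png

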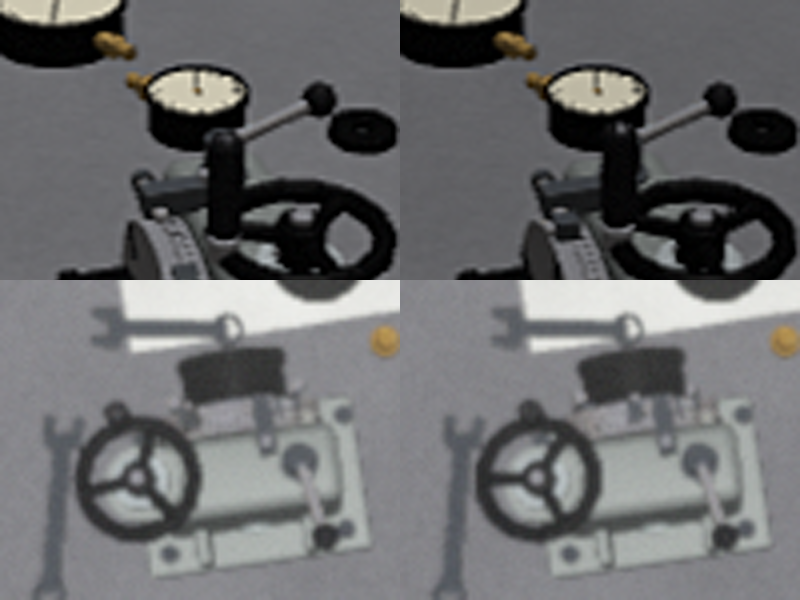

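```bash
python3 -c "
from h import *
print(manip.sense()['force'].round(1),manip.sign_off())"
```

```text
the job is handed in; nothing more can be done
[ 0.2  0.1 -0.1] None
```

The gauge is on its next test position, and the job was handed in at about 21.6 s, with the arm clear and touching nothing.

- **Clamp loosened:** I swung the lever to its loose end, which I felt as 13.5 N at the gripper.
- **Crank wound:** I wound the crank clockwise about 3.07 turns. The force was 4 N while winding and climbed at about 0.8 N per mm once the dog met the screw. I stopped at 12.3 N and let go of the grip.
- **Clamp tightened:** I pushed the lever back to its firm end. The push peaked at about 25 N sideways plus 18 N along the fingers on the lever's ball, which did not involve the crank or the stop.

**Last checks:** the close wrist view after letting go of the crank showed the dog against the setting screw. In the before and after pictures the lever looks the same as at the start, when it was tight. The spanners and other items visible in the close-up crops had not moved; I did not compare the rest of the bench item by item. The final force reading was about zero.

**Disagreements:** two camera readings of the loosened ball differed by 6 mm, so I aimed between them and straddled it with the fingers open. The gripper tilted gradually to about 10 degrees by the end because the moves cannot correct tilt. It caused no contact that I saw.

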